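# Clear the returned gear on the hire-warehouse bench

## Task

Take the two stacks of returned gear apart and put everything away: the round uplight upright in the middle of the charging pad, the network switch flat in the long tray and the media converter flat in the short tray, each inside the corner stops. Load both accessory cases flat and broadside (long side across) into the roller lane so that the broad case ends up against the stop and the narrow case lies right behind it, touching it.

Things in the scene. Friction and masses are not known exactly. Their poses are not given: they have to be found in the camera images.
- switch_centre (a point): compact network switch: low grey steel box, 62 mm (x) by 150 mm (y) by 30 mm high, a row of eight ports along one long edge; 0.3 to 0.6 kg. It lies flat on the bench with one of the two cases on top. The point is the centre, 15 mm above the underside.
- converter_centre (a point): media converter: the shorter low grey steel box, 62 mm (x) by 108 mm (y) by 30 mm high; 0.2 to 0.4 kg. It lies flat on the bench with the other case on top. The point is the centre, 15 mm above the underside.
- broad_case_centre (a point): broad accessory case: small closed black flight case with aluminium edges, 60 mm (x) by 92 mm (y) by 36 mm high, 0.2 to 0.4 kg; the round uplight stands on it. It lies flat on one of the two low steel boxes, either one. Grip it across its 60 mm width (x). The point is the centre, 18 mm above the underside.
- narrow_case_centre (a point): narrow accessory case: same make, 40 mm (x) by 92 mm (y) by 36 mm high, 0.14 to 0.28 kg; nothing on it. It lies flat on one of the two low steel boxes, either one. Grip it across its 40 mm width (x). The point is the centre, 18 mm above the underside.
- uplight_centre (a point): round battery uplight: black upright cylinder 56 mm in diameter, 40 mm high, with a lens and six white LEDs on top, about 0.2 kg; it stands on the broad case. The point is the centre, 20 mm above the underside.
- long_tray: fixed aluminium tray with steel L-shaped stops at its four corners, for the switch. Inside the stops 78 mm (x) by 166 mm (y). Origin: centre of its underside, z up; its floor is 4 mm above that, the tops of the stops 12 mm; each stop reaches 18 mm along the sides, the middle of each side is open.
- short_tray: the same kind of tray but shorter, for the converter: 78 mm (x) by 124 mm (y) inside the stops; origin, floor (4 mm up) and stops (to 12 mm up) as for the long tray.
- charge_pad: fixed round flat charging pad, 82 mm in diameter, no rim, for the uplight. Origin: centre of its underside; its top is 8 mm above that.
- lane: fixed gravity roller lane, sloping down 10 degrees along its own x (away from the robot), open at the high end. Origin on the bench under its middle, z up, x level and downhill, y across. The plane of the roller tops passes 62 mm above the origin and runs 140 mm along the slope either way. Rails 104 mm apart, 10 mm above the rollers. A case let go on the rollers rolls down by itself in about 2 s.
- lane_stop (a point): foot of the lane's stop plate: the middle of the plate's uphill face, level with the roller tops, 140 mm down the slope from the lane's middle. The plate stands 25 mm above the rollers, square to the slope. A case at rest against it has its long side flush with the plate.
There are look-alikes about, which are no part of the job. Leave any green or orange look-alike of the part that bears converter_centre alone.

How it is judged:
At the end, for the whole second after the job is handed in: All released, at rest. Broad case flat on the rollers at the stop, narrow case touching behind it (6 mm), both within 13 mm of mid-lane, long side across (0.25 rad). Switch and converter flat in their trays within 14 mm of centre, 0.2 rad. Uplight upright within 13 mm of the pad centre (x of broad_case_centre in the frame of lane between 0.103455 and 0.117455 m and y of broad_case_centre in the frame of lane between -0.013 and 0.013 m and z of broad_case_centre in the frame of lane between 0.0556252 and 0.0656252 m and angle between the y axis of each of broad_case_centre, narrow_case_centre and the y axis of lane, either way round below 0.25 rad and angle between each of broad_case_centre, narrow_case_centre's own z axis and vertical below 0.3 rad and x of narrow_case_centre in the frame of lane between 0.0542141 and 0.0682141 m and y of narrow_case_centre in the frame of lane between -0.013 and 0.013 m and z of narrow_case_centre in the frame of lane between 0.0643076 and 0.0743076 m and horizontal distance between switch_centre and long_tray below 0.014 m and z of switch_centre in the frame of long_tray between 0.015 and 0.023 m and angle between each of switch_centre, converter_centre, uplight_centre's own z axis and vertical below 0.1 rad and angle between the y axis of switch_centre and the y axis of long_tray, either way round below 0.2 rad and horizontal distance between converter_centre and short_tray below 0.014 m and z of converter_centre in the frame of short_tray between 0.015 and 0.023 m and angle between the y axis of converter_centre and the y axis of short_tray, either way round below 0.2 rad and horizontal distance between uplight_centre and charge_pad below 0.013 m and z of uplight_centre in the frame of charge_pad between 0.024 and 0.032 m and linear speed of each of broad_case, narrow_case, switch, converter, uplight below 0.02 m/s).
It also fails if it takes over 136 s, if anything falls off the work surface, if the arm or the gripper's body presses on something with over 40 N, if the wrist force passes 120 N, or if a joint passes its speed limit or range.

## Robot

A 7-joint arm with a two-finger parallel gripper is mounted at the origin on the work surface. World frame = base frame: x ahead of the robot, y to its left, z up, the work surface at z = 0. Lengths are in m, angles in rad, forces in N, time in s.
With the tool pointing down it reaches from about 0.35 to 0.9 m from the base axis. Payload 8.1 kg.
Tool frame: the origin (TCP) lies at the very end of the fingers, on their centre line; the grasp point (between the pads) lies 19 mm behind it (grasp_offset is the distance from the TCP to the grasp point, in m); z points along the fingers, y is the line along which they close (so a half turn about z gives the same grasp; the last joint's range is limited). The gripper opens to 92 mm and grips with 3 to 60 N. Pads are 19 mm wide; open, the fingers measure 130 mm over their backs; the gripper's body (75 mm by 190 mm) begins 47 mm behind the grasp point.
Start: joints at [1.147, 0.434, 0.025, 1.573, -0.012, 1.134, -0.075], TCP at [0.197, -0.593, 0.227] pointing down, gripper open.
Joint ranges: [-2.62, 2.62], [-0.44, 2.09], [-1.27, 1.32], [0.08, 2.57], [-1.32, 4.46], [0.12, 2], [-2.74, 2.74]. Speed limits (rad/s): [2.22, 2.22, 3.01, 3.01, 3.14, 3.14, 3.14].

## Interface

Orientations are given as a rotation vector (axis times angle).
In Python, from cell import observe, get_image, camera_params, sign_off, silhouettes, grasp_offset gives the robot as it stands. The module is installed in compiled form; this text tells all that it offers.
- The arm moves only by the tool jog_arm, never from a script. Its argument "motion" is a list that holds one entry, the list of rows, each a list of 7 numbers: the shift along the tool's x, y, z in m, then the turn, a rotation vector about the tool's x, y, z in rad, then the closure, from -1 (fully open) to 1 (shut), so that 0 is half open. In form: [[[dx, dy, dz, wx, wy, wz, hand], ...]]. A call has 1 to 10 rows; each row is the pose to reach, as a shift and turn from the pose commanded when the call began, along the tool's axes at that moment; what a row does not reach only later rows make up. A row lasts 1/12 s, in which the tool goes at most 41.7 mm and 7.16 degrees, less where a joint would pass 70% of its speed; a pose out of reach is approached as far as the arm can. A call with a gripper value outside its range is refused whole. The fingers move at their own pace and stop on an object; "force" is the grip in N (left out, the last holds). Time passes only in rows, so rows that repeat a pose let the fingers close. It gives the time, the measured TCP pose, the force, the opening and the grip force at its end, in the units of the state.
- observe(): the state, without advancing time (a new reading comes with each control period).
- get_image(name): name is "scene" or "top"; returns the picture (400x640x3 uint8, red, green, blue); there is no depth.
- camera_params(name): a dict with "vertical_fov" (degrees; the focal length in pixels is half the picture's height over the tangent of half this angle, whatever the lens; pixels are square), "cx", "cy" (the principal point, pixels), "T" (4x4, takes a point from camera to world coordinates). Camera axes: x right, y down, z forward; pixel columns grow to the right and rows downward; lengths in m; the calibration is good to about 2 mm. A picture is of the moment at which its call begins. camera_params takes no time and is no camera call.
- sign_off(): hands the job in; it is judged then, once.
Trained networks look in the newest picture that a camera, given by its name, has taken for a name from the list of things; names that differ only in an ending like _2 or _b are one class to them, and where a whole thing is asked for, a point or a joint stands for the part that bears it (a point fixed in the world has none). Each returns a list of dicts, best first, with "p" (0 to 1); they miss things now and then, are a little off and sometimes report something else, mostly with a low value. They report only what shows in the picture. A call takes as long as a camera call. They do not tell look-alikes from the thing itself.
- silhouettes(query, camera): "mask" (400x640 bool, what is visible of it) and "pixel" ([column, row] in pixels, amid what is visible of it).
The state is a dict: "clock": time; "joints": joint angles; "dq": joint speeds; "joint_efforts": joint torques, N m; "position": TCP position; "ee_rot": TCP orientation; "force": force on the tool from outside, world axes, zero at the start; "ft_torque": the same for the moment, N m; "width": opening from 0.0 (shut) to 1.0 (fully open); "gripper_force": force on a finger pad.
Only numpy, scipy, OpenCV 4.12 (cv2) and the standard library are available. Lean on these libraries where they do the work, as an engineer would, in place of code of your own. Each camera call takes 0.05 s, during which the arm holds its last target. There are 200 camera calls.

## Working session

There is one attempt and no reset: what is moved stays moved. The work goes in short steps, Python scripts to look and compute and a tool call to move; the robot and the scene stay as the last step left them, time stands still between calls to the robot, and variables do not carry over. Pictures are saved under pics/ and viewed, at most 14 in all, crops included, and the job is handed in when it is done.

Besides the shell and the picture viewer there is one more tool, called after "Request:" as name(argument=value, ...) on one line, values as JSON. jog_arm: Moves the arm, as the interface text tells. Its arguments: {"type":"object","properties":{"motion":{"type":"array"},"force":{"type":"number"}},"required":["motion"]}

```bash
mkdir -p pics; cat > h.py <<'E'
import numpy as np, cv2
from cell import *
from scipy.spatial.transform import Rotation as R
def save(cam,name,crop=None,scale=1):
    im=get_image(cam)
    if crop: x0,y0,x1,y1=crop; im=im[y0:y1,x0:x1]
    im=cv2.resize(im,None,fx=scale,fy=scale,interpolation=cv2.INTER_CUBIC)
    cv2.imwrite('pics/'+name+'.png',im[:,:,::-1]); return im
def K(cam):
    p=camera_params(cam); f=200/np.tan(np.radians(p['vertical_fov'])/2)
    return f,p['cx'],p['cy'],np.array(p['T'])
def ray(cam,px,z):
    f,cx,cy,T=K(cam); d=T[:3,:3]@np.array([(px[0]-cx)/f,(px[1]-cy)/f,1]); o=T[:3,3]
    return o+d*(z-o[2])/d[2]
def proj(cam,P):
    f,cx,cy,T=K(cam); q=(np.atleast_2d(P)-T[:3,3])@T[:3,:3]
    return np.c_[f*q[:,0]/q[:,2]+cx,f*q[:,1]/q[:,2]+cy]
E
python3 - <<'E'
from h import *
save('scene','s0');save('top','t0')
for c in('scene','top'): print(c,{k:np.round(v,3).tolist() for k,v in camera_params(c).items()})
s=observe();print(s['clock'],s['position'],s['ee_rot'],s['width'],grasp_offset)
for n in['switch_centre','converter_centre','broad_case_centre','narrow_case_centre','uplight_centre','long_tray','short_tray','charge_pad','lane']:
  for c in('top','scene'):
    for d in silhouettes(n,c):
        r=cv2.minAreaRect(np.argwhere(d['mask'])[:,::-1].astype(np.float32))
        print(n,c,round(d['p'],2),np.round(d['pixel']),d['mask'].sum(),np.round(r[0]),np.round(r[1]),round(r[2]))
E
```

```text
scene {'vertical_fov': 51.582, 'cx': 322.073, 'cy': 200.779, 'T': [[-0.568, 0.625, -0.535, 1.223], [0.823, 0.417, -0.386, 0.365], [-0.019, -0.66, -0.751, 0.997], [0.0, 0.0, 0.0, 1.0]]}
top {'vertical_fov': 47.169, 'cx': 319.222, 'cy': 196.866, 'T': [[-0.008, -0.992, 0.128, 0.389], [-1.0, 0.007, -0.012, -0.087], [0.011, -0.128, -0.992, 1.475], [0.0, 0.0, 0.0, 1.0]]}
0.1 [ 0.19683673 -0.59270038  0.22601348] [-3.09991812e+00 -5.01359528e-01  6.06901522e-04] 1.0012887695499728 0.0188
switch_centre top 0.84 [283. 223.] 508 [285. 232.] [47. 20.] 10
switch_centre scene 0.59 [376. 215.] 570 [372. 208.] [50. 21.] 36
converter_centre top 0.82 [257. 276.] 702 [255. 277.] [20. 36.] 81
converter_centre top 0.74 [206. 127.] 631 [207. 127.] [34. 19.] 32
converter_centre top 0.59 [434. 235.] 683 [435. 236.] [35. 20.] 4
converter_centre top 0.48 [283. 182.] 108 [297. 175.] [20. 34.] 74
converter_centre scene 0.92 [414. 192.] 719 [419. 193.] [35. 21.] 18
converter_centre scene 0.81 [392. 345.] 1303 [392. 344.] [51. 27.] 63
converter_centre scene 0.81 [259. 150.] 557 [258. 149.] [32. 20.] 33
converter
[... 572 characters left out ...]
3 [367. 247.] [27. 55.] 89
long_tray top 0.74 [280. 224.] 518 [285. 232.] [47. 20.] 10
long_tray top 0.72 [307. 174.] 270 [298. 173.] [30. 20.] 3
long_tray scene 0.79 [311. 174.] 1028 [313. 170.] [53. 23.] 24
short_tray top 0.76 [367. 175.] 1029 [364. 174.] [27. 41.] 90
short_tray scene 0.68 [269. 216.] 1000 [269. 215.] [46. 26.] 28
short_tray scene 0.41 [375. 217.] 585 [373. 209.] [50. 21.] 36
charge_pad top 0.94 [362. 210.] 519 [362. 210.] [25. 24.] 90
charge_pad scene 0.57 [295. 194.] 365 [295. 192.] [24. 18.] 0
charge_pad scene 0.4 [439. 260.] 4483 [439. 254.] [ 48. 106.] 36
lane top 0.76 [205. 213.] 3667 [205. 211.] [44. 95.] 6
lane scene 0.97 [437. 256.] 4519 [439. 254.] [ 47. 105.] 36
```

```bash
python3 - <<'E'
from h import *
im=cv2.imread('pics/t0.png')[110:310,150:460];cv2.imwrite('pics/t0c.png',cv2.resize(im,None,fx=2.55,fy=2.55,interpolation=cv2.INTER_CUBIC))
im=cv2.imread('pics/s0.png')[130:330,220:500];cv2.imwrite('pics/s0c.png',cv2.resize(im,None,fx=2.8,fy=2.8,interpolation=cv2.INTER_CUBIC))
E
```

```text
(no output)
```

View pics/t0c.png

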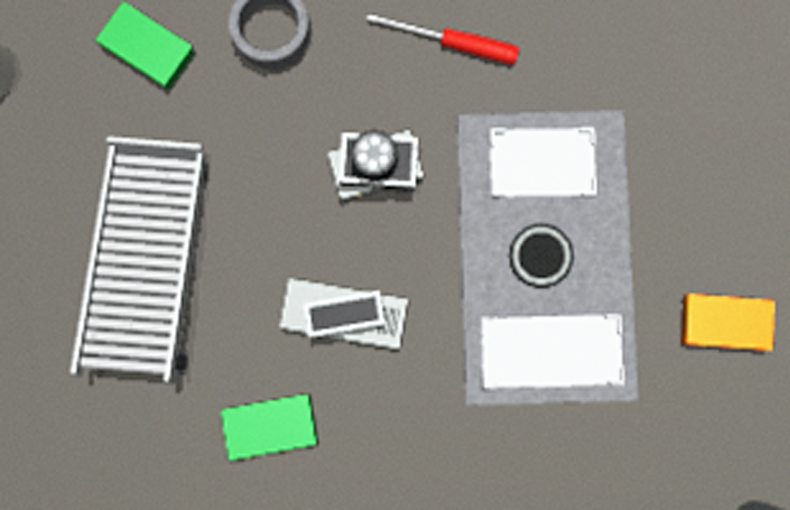

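View pics/s0c.png

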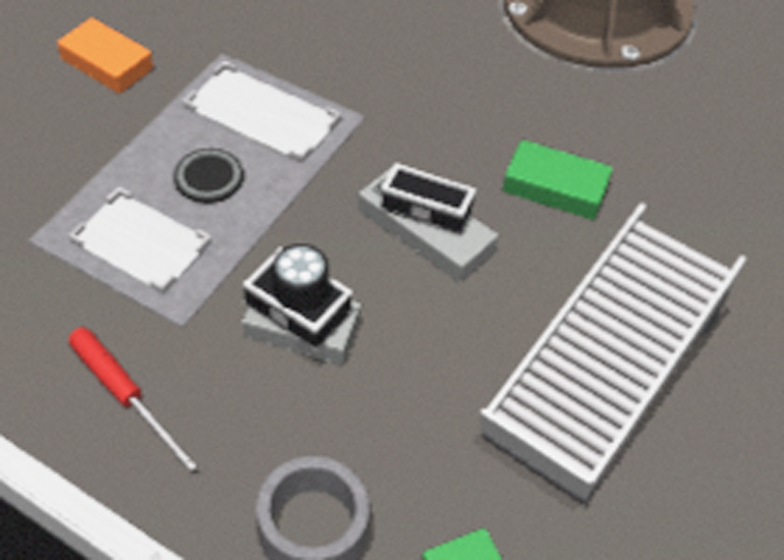

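View pics/s0.png

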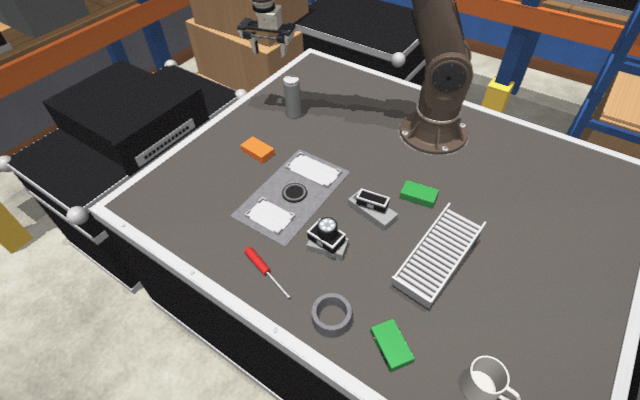

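The stacks sit at top-camera pixels (297,172), with the uplight on the broad case on the converter, and (285,232), with the narrow case on the switch. The candidates for the converter are:
- green boxes at (255,277) and (207,127): look-alikes
- orange box at (435,236): look-alike
- grey box under the broad case at (297,175): the real one

The lane is at (205,212), downhill to image top. The trays are at (364,174) short and (367,247) long, with the pad at (362,210). Next I fit the poses from the masks.

```bash
cat > fit.py <<'E'
from h import *
from scipy.optimize import minimize
S=4
def best(n,cam,near):
    get_image(cam); c=[d for d in silhouettes(n,cam) if np.hypot(*(np.array(d['pixel'])-near))<30]
    return c[0]['mask'] if c else None
def corners(p,dim,z0):
    l,w,h=dim; q=np.array([[a*l/2,b*w/2,c*h] for a in(-1,1) for b in(-1,1) for c in(0,1)])
    c,s=np.cos(p[2]),np.sin(p[2]); return np.c_[q[:,0]*c-q[:,1]*s+p[0],q[:,0]*s+q[:,1]*c+p[1],q[:,2]+z0]
def render(cam,P):
    h=cv2.convexHull(proj(cam,P).astype(np.float32)); m=np.zeros((400*S,640*S),np.uint8)
    cv2.fillConvexPoly(m,np.round((h+.5)*S*16-8).astype(np.int32),255,shift=4)
    return cv2.resize(m,(640,400),interpolation=cv2.INTER_AREA)/255.
def fit(geom,masks,p0,step):
    # masks: list of (cam,mask,ignore)
    def cost(p):
        t=0
        for cam,m,ig in masks:
            r=render(cam,geom(p)); w=1-ig if ig is not None else 1
            t+=(np.abs(r-m)*w).sum()/m.sum()
        return t
    sim=np.vstack([p0]+[np.array(p0)+np.eye(len(p0))[i]*step[i] for i in range(len(p0))])
    b=None
    for k in range(2):
        r=minimize(cost,sim[0],method='Nelder-Mead',options=dict(initial_simplex=sim,xatol=2e-4,fatol=1e-4)); sim=sim-sim[0]+r.x
    return r.x,r.fun
E
cat > m1.py <<'E'
from fit import *
px={'u':(296,170)}
near={'top':{'uplight_centre':(296,170),'broad_case_centre':(300,174),'converter_centre':(290,180),'narrow_case_centre':(284,234),'switch_centre':(284,228),'long_tray':(367,247),'short_tray':(364,174),'charge_pad':(362,210),'lane':(205,212)},
'scene':{'uplight_centre':(328,228),'broad_case_centre':(326,238),'converter_centre':(326,251),'narrow_case_centre':(372,200),'switch_centre':(374,211),'long_tray':(312,172),'short_tray':(269,215),'charge_pad':(295,193),'lane':(438,255)}}
M={(n,c):best(n,c,near[c][n]) for c in near for n in near[c]}
print([k for k in M if M[k] is None])
dil=lambda m:cv2.dilate(m.astype(np.uint8),np.ones((3,3))).astype(float)
def run(n,dim,z0,over,yaws,cams=('top','scene'),zc=None):
    ms=[]
    for c in cams:
        if M[n,c] is None: continue
        ig=sum([M[o,c].astype(np.uint8) for o in over if M[o,c] is not None],np.zeros((400,640),np.uint8))>0
        ms.append((c,M[n,c].astype(float)*(1-dil(ig)),dil(ig) if over else None))
    c0=ray('top',near['top'][n],z0+dim[2]/2)
    out=[]
    for y in yaws:
        x,f=fit(lambda p:corners(p,dim,z0),ms,[c0[0],c0[1],y],[.01,.01,.15]); out.append((f,x))
    f,x=min(out,key=lambda t:t[0]); print(n,np.round(x,4),'cost',round(f,3)); return x
run('narrow_case_centre',(.04,.092,.036),.03,[],[-.3,.3])
run('broad_case_centre',(.06,.092,.036),.03,['uplight_centre'],[-.3,.1,.4])
run('switch_centre',(.062,.150,.03),0,['narrow_case_centre'],[-.3,0,.3])
run('converter_centre',(.062,.108,.03),0,['broad_case_centre','uplight_centre'],[-.3,0,.3])
run('long_tray',(.084,.172,.008),0,[],[0])
run('short_tray',(.084,.130,.008),0,[],[0])
def cyl(r,h,z0):
    a=np.linspace(0,2*np.pi,40); return lambda p:np.array([[p[0]+r*np.cos(t),p[1]+r*np.sin(t),z] for t in a for z in(z0,z0+h)])
for n,g,z in(('uplight_centre',cyl(.028,.04,.066),.086),('charge_pad',cyl(.041,.008,0),.006)):
    c0=ray('top',near['top'][n],z)
    for cs in(('top',),('scene',),('top','scene')):
        print(n,cs,fit(g,[(c,M[n,c].astype(float),None) for c in cs if M[n,c] is not None],c0[:2],[.01,.01]))
t=np.radians(10)
def lane(p,hw=.056):
    q=[]
    for s in(-.14,.14):
        for v in(-hw,hw):
            for h in(-.018,.010): q.append([s*np.cos(t)+h*np.sin(t),v,.062-s*np.sin(t)+h*np.cos(t)])
    for v in(-hw,hw): q.append([.145*np.cos(t)+.025*np.sin(t),v,.062-.145*np.sin(t)+.025*np.cos(t)])
    q=np.array(q); c,s=np.cos(p[2]),np.sin(p[2]); return np.c_[q[:,0]*c-q[:,1]*s+p[0],q[:,0]*s+q[:,1]*c+p[1],q[:,2]]
c0=ray('top',(205,212),.062)
for cs in(('top',),('scene',),('top','scene')):
    x,f=fit(lane,[(c,M['lane',c].astype(float),None) for c in cs],[c0[0],c0[1],-.1],[.01,.01,.1]); print('lane',cs,np.round(x,4),round(f,3))
ims={c:get_image(c) for c in('top','scene')}
E
python3 m1.py
```

```text
[]
narrow_case_centre [0.4615 0.0038 0.15  ] cost 0.148
broad_case_centre [ 0.6497 -0.0392 -0.0749] cost 0.201Traceback (most recent call last):
  File "m1.py", line 21, in <module>
    run('switch_centre',(.062,.150,.03),0,['narrow_case_centre'],[-.3,0,.3])
    ~~~^^^^^^^^^^^^^^^^^^^^^^^^^^^^^^^^^^^^^^^^^^^^^^^^^^^^^^^^^^^^^^^^^^^^^
  File "m1.py", line 17, in run
    x,f=fit(lambda p:corners(p,dim,z0),ms,[c0[0],c0[1],y],[.01,.01,.15]); out.append((f,x))
        ~~~^^^^^^^^^^^^^^^^^^^^^^^^^^^^^^^^^^^^^^^^^^^^^^^^^^^^^^^^^^^^^
  File "fit.py", line 25, in fit
    r=minimize(cost,sim[0],method='Nelder-Mead',options=dict(initial_simplex=sim,xatol=2e-4,fatol=1e-4)); sim=sim-sim[0]+r.x
    res = _minimize_neldermead(fun, x0, args, callback, bounds=bounds,
                               **options)
    fsim[j] = func(sim[j])
              ~~~~^^^^^^^^
    fx = function(np.copy(x), *(wrapper_args + args))
  File "fit.py", line 19, in cost
    r=render(cam,geom(p)); w=1-ig if ig is not None else 1
  File "fit.py", line 11, in render
    h=cv2.convexHull(proj(cam,P).astype(np.float32)); m=np.zeros((400*S,640*S),np.uint8)
                     ~~~~^^^^^^^
  File "h.py", line 16, in proj
    f,cx,cy,T=K(cam); q=(np.atleast_2d(P)-T[:3,3])@T[:3,:3]
              ~^^^^^
  File "h.py", line 10, in K
    p=camera_params(cam); f=200/np.tan(np.radians(p['vertical_fov'])/2)
ValueError: time passes only in moves, steps and waits
```

```bash
python3 - <<'E'
s=open('h.py').read().replace("def K(cam):","import functools\n@functools.cache\ndef K(cam):");open('h.py','w').write(s)
E
cat >> m1.py <<'E'
E
time python3 m1.py; python3 -c "
from cell import *;print(observe()['clock'])"
```

```text
[('short_tray', 'scene')]
narrow_case_centre [0.4617 0.0032 0.1584] cost 0.13
broad_case_centre [ 0.6496 -0.0391 -0.0693] cost 0.259
switch_centre [ 0.464   0.0061 -0.1881] cost 0.192
converter_centre [ 0.6487 -0.0343  0.2509] cost 0.451
long_tray [ 0.4162 -0.2552 -0.    ] cost 0.091
short_tray [ 0.657  -0.2481  0.0007] cost 0.071
uplight_centre ('top',) (array([ 0.65091425, -0.03474462]), np.float64(0.1438151468765945))
uplight_centre ('scene',) (array([ 0.64976502, -0.03365105]), np.float64(0.04654884375274774))
uplight_centre ('top', 'scene') (array([ 0.64964474, -0.03372643]), np.float64(0.20632722057099298))
charge_pad ('top',) (array([ 0.53565511, -0.24322645]), np.float64(0.04837119006018249))
charge_pad ('scene',) (array([ 0.53070268, -0.24151168]), np.float64(0.1403964900877478))
charge_pad ('top', 'scene') (array([ 0.53511337, -0.24237689]), np.float64(0.20777745242837575))
lane ('top',) [ 0.5308  0.2474 -0.1022] 0.061
lane ('scene',) [ 0.5419  0.2518 -0.0859] 0.041
lane ('top', 'scene') [ 0.537   0.2501 -0.0845] 0.176
4.7
real	0m31.132s
user	0m15.047s
sys	0m8.595s
```

```bash
cat > ov.py <<'E'
from h import *
t=np.radians(10)
def lanep(s,v,h,p):
    q=np.array([s*np.cos(t)+h*np.sin(t),v,.062-s*np.sin(t)+h*np.cos(t)]); c,k=np.cos(p[2]),np.sin(p[2])
    return [q[0]*c-q[1]*k+p[0],q[0]*k+q[1]*c+p[1],q[2]]
def ovl(cam,file,crop,sc,polys):
    im=cv2.imread(file)[crop[1]:crop[3],crop[0]:crop[2]]; im=cv2.resize(im,None,fx=sc,fy=sc,interpolation=cv2.INTER_CUBIC)
    for P,col in polys:
        q=(proj(cam,P)+.5-np.array(crop[:2]))*sc; cv2.polylines(im,[np.round(q).astype(np.int32)],True,col,1,cv2.LINE_AA)
    return im
E
python3 - <<'E'
from ov import *
def polys(p,col): # inner faces of rails at rail top, stop plate top
    return [([lanep(-.14,-.052,.01,p),lanep(.14,-.052,.01,p),lanep(.14,.052,.01,p),lanep(-.14,.052,.01,p)],col),([lanep(.14,-.052,.025,p),lanep(.14,.052,.025,p)],col)]
a=polys((.5308,.2474,-.1022),(0,0,255))+polys((.5419,.2518,-.0859),(255,120,0))
A=ovl('top','pics/t0.png',(175,155,240,265),5.4,a); B=ovl('scene','pics/s0.png',(390,200,490,310),4.4,a)
h=max(A.shape[0],B.shape[0]); C=np.zeros((h,A.shape[1]+B.shape[1],3),np.uint8);C[:A.shape[0],:A.shape[1]]=A;C[:B.shape[0],A.shape[1]:]=B
cv2.imwrite('pics/lane.png',C);print(C.shape)
E
```

```text
(594, 791, 3)
```

View pics/lane.png

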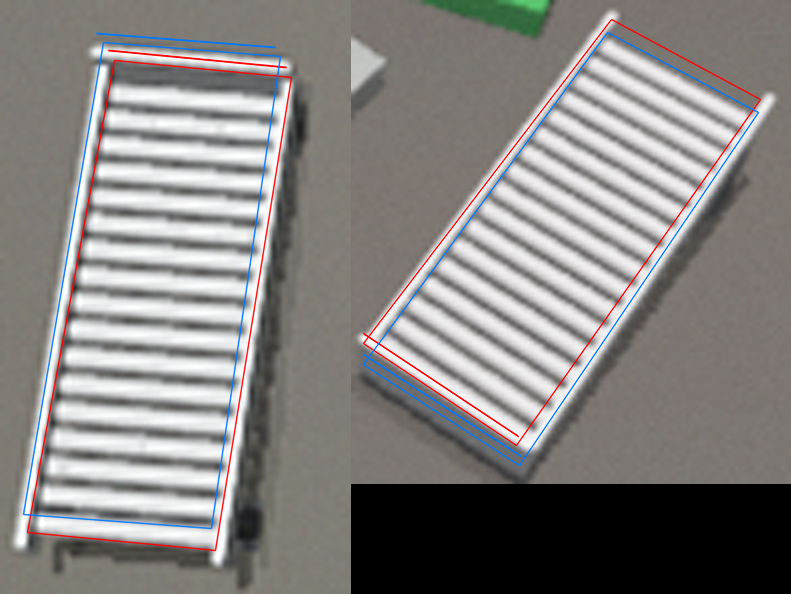

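The top-camera fit (red) is centred on the lane's rails, while the scene fit (blue) is a few mm off. I take the lane at about (0.533, 0.249, −0.098) and will recheck it with a case held over it.

```bash
cat > go.py <<'E'
from h import *
def Rt(theta,tilt=0):  # grip axis (tool y) along thing's x at yaw theta; tilt about thing's y
    psi=theta+np.pi/2; c,s=np.cos(psi),np.sin(psi)
    L=np.array([[c,s,0],[s,-c,0],[0,0,-1]]); return R.from_rotvec(np.radians(tilt)*np.array([-np.sin(theta),np.cos(theta),0]))*R.from_matrix(L)
def rel(*goals):
    s=observe(); r0=R.from_rotvec(s['ee_rot']); p0=np.array(s['position'])
    print('t',round(s['clock'],2),'pos',np.round(p0,4),'w',round(s['width']*92,1),'F',np.round(s['force'],1),'q',np.round(s['joints'],2))
    for (x,y,z,th,ti) in goals:
        d=r0.inv().apply(np.array([x,y,z])-p0); w=(r0.inv()*Rt(th,ti)).as_rotvec()
        print(np.round(d,4).tolist(),np.round(w,4).tolist())
E
python3 -c "
from go import *
rel((.650,-.034,.2,-.07,0),(.650,-.034,.13,-.07,0))"
```

```text
t 4.7 pos [ 0.1971 -0.5931  0.2267] w 91.9 F [-0.   0.2 -0.1] q [ 1.15  0.43  0.02  1.57 -0.01  1.13 -0.08]
[0.6061, -0.3879, 0.0267] [0.0, 0.0, -1.1801]
[0.6061, -0.3879, 0.0967] [0.0, 0.0, -1.1801]
```

Request:
jog_arm(motion=[[[0.606,-0.388,0.02,0,0,-1.18,-1],[0.606,-0.388,0.02,0,0,-1.18,-1],[0.606,-0.388,0.02,0,0,-1.18,-1],[0.606,-0.388,0.02,0,0,-1.18,-1],[0.606,-0.388,0.02,0,0,-1.18,-1],[0.606,-0.388,0.02,0,0,-1.18,-1],[0.606,-0.388,0.02,0,0,-1.18,-1],[0.606,-0.388,0.02,0,0,-1.18,-1],[0.606,-0.388,0.02,0,0,-1.18,-1],[0.606,-0.388,0.02,0,0,-1.18,-1]]], force=15)

```text
clock: 5.53
position: [0.4601, -0.2678, 0.2155]
ee_rot: [2.29, 2.15, 0.0]
force: [0.8, -0.2, 0.3]
width: 0.995
gripper_force: 0.0
```

```bash
python3 -c "
from go import *
rel((.650,-.034,.2,-.07,0),(.650,-.034,.071,-.07,0))"
```

```text
t 5.53 pos [ 0.4601 -0.2678  0.2155] w 91.5 F [ 0.8 -0.2  0.3] q [ 0.72  0.33 -0.38  1.79  0.14  1.05  0.23]
[0.2454, 0.1748, 0.0154] [0.0006, 0.0005, 0.0068]
[0.2454, 0.1747, 0.1444] [0.0006, 0.0005, 0.0068]
```

Request:
jog_arm(motion=[[[0.245,0.175,0.015,0,0,0,-1],[0.245,0.175,0.015,0,0,0,-1],[0.245,0.175,0.015,0,0,0,-1],[0.245,0.175,0.015,0,0,0,-1],[0.245,0.175,0.015,0,0,0,-1],[0.245,0.175,0.015,0,0,0,-1],[0.245,0.175,0.015,0,0,0,-1],[0.245,0.175,0.015,0,0,0,-1],[0.245,0.175,0.03,0,0,0,-1],[0.245,0.175,0.03,0,0,0,-1]]])

```text
clock: 6.37
position: [0.6501, -0.0361, 0.1826]
ee_rot: [-2.294, -2.143, 0.004]
force: [-0.7, -0.6, -0.9]
width: 0.999
gripper_force: 0.0
```

```bash
python3 -c "
from go import *
rel((.650,-.034,.2,-.07,0),(.650,-.034,.071,-.07,0))
save('scene','s1',(290,170,370,270),5.5)"
```

```text
t 6.37 pos [ 0.6501 -0.0361  0.1826] w 91.9 F [-0.7 -0.6 -0.9] q [ 0.23  0.55 -0.4   1.53  0.23  1.11 -0.29]
[0.0021, -0.0003, -0.0174] [-0.0034, -0.0, 0.0022]
[0.0021, 0.0002, 0.1116] [-0.0034, -0.0, 0.0022]
```

View pics/s1.png

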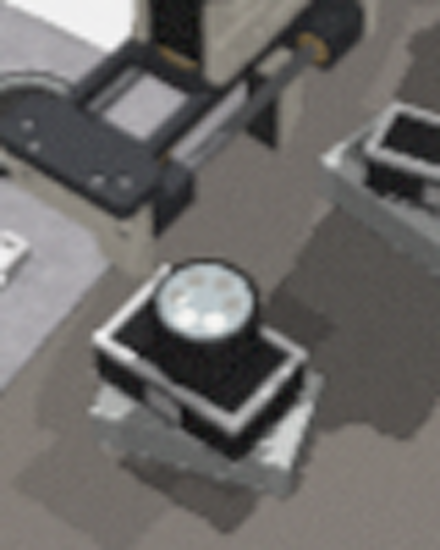

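The crop shows the uplight centred between the fingers' approach, on the black broad case, which lies on the grey steel converter. Green and orange are excluded. I descend now.

Request:
jog_arm(motion=[[[0.002,0,0.035,0,0,0,-1],[0.002,0,0.065,0,0,0,-1],[0.002,0,0.09,0,0,0,-1],[0.002,0,0.105,0,0,0,-1],[0.002,0,0.1115,0,0,0,-1],[0.002,0,0.1115,0,0,0,0.2],[0.002,0,0.1115,0,0,0,0.6],[0.002,0,0.1115,0,0,0,0.6],[0.002,0,0.1115,0,0,0,0.6],[0.002,0,0.1115,0,0,0,0.6]]], force=15)

```text
clock: 7.25
position: [0.6517, -0.0353, 0.0749]
ee_rot: [2.297, 2.141, 0.002]
force: [-0.3, 0.2, -0.1]
width: 0.687
gripper_force: 0.0
```

```bash
python3 -c "
from go import *
rel((.650,-.034,.16,-.07,0),(.534,-.243,.16,-.07,0),(.534,-.243,.017,-.07,0))"
```

```text
t 7.25 pos [ 0.6517 -0.0353  0.0749] w 63.2 F [-0.3  0.2 -0.1] q [ 0.21  0.66 -0.37  1.63  0.29  0.9  -0.34]
[0.0012, -0.0017, -0.0851] [0.002, -0.0, -0.0002]
[-0.2154, -0.1027, -0.0853] [0.002, -0.0, -0.0002]
[-0.2154, -0.103, 0.0577] [0.002, -0.0, -0.0002]
```

Request:
jog_arm(motion=[[[0,0,0,0,0,0,0.6],[0,0,0,0,0,0,0.6],[0,0,0,0,0,0,0.6],[0,0,0,0,0,0,0.6],[0,0,0,0,0,0,0.6]]], force=15)

```text
clock: 7.67
position: [0.6513, -0.0353, 0.0744]
ee_rot: [2.297, 2.142, 0.001]
force: [-1.5, 0.2, 6.6]
width: 0.607
gripper_force: 15.0
```

```bash
python3 -c "
from go import *
rel((.650,-.034,.16,-.07,0),(.534,-.243,.16,-.07,0),(.534,-.243,.017,-.07,0));print(observe()['gripper_force'])"
```

```text
t 7.67 pos [ 0.6513 -0.0353  0.0744] w 55.8 F [-1.5  0.2  6.6] q [ 0.21  0.66 -0.37  1.63  0.29  0.9  -0.34]
[0.0012, -0.0013, -0.0856] [0.0008, 0.0001, -0.0001]
[-0.2154, -0.1024, -0.0856] [0.0008, 0.0001, -0.0001]
[-0.2154, -0.1025, 0.0574] [0.0008, 0.0001, -0.0001]
15.000966936349869
```

Request:
jog_arm(motion=[[[0,0,-0.03,0,0,0,0.6],[0,0,-0.07,0,0,0,0.6],[-0.03,-0.014,-0.086,0,0,0,0.6],[-0.065,-0.031,-0.086,0,0,0,0.6],[-0.102,-0.048,-0.086,0,0,0,0.6],[-0.139,-0.066,-0.086,0,0,0,0.6],[-0.175,-0.083,-0.086,0,0,0,0.6],[-0.2,-0.095,-0.07,0,0,0,0.6],[-0.215,-0.1025,-0.05,0,0,0,0.6],[-0.215,-0.1025,-0.03,0,0,0,0.6]]])

```text
clock: 8.5
position: [0.5307, -0.2484, 0.103]
ee_rot: [2.304, 2.133, -0.005]
force: [-0.1, -0.0, -2.3]
width: 0.606
gripper_force: 15.0
```

```bash
python3 -c "
from go import *
rel((.5345,-.243,.019,-.07,0));print(observe()['gripper_force'])"
```

```text
t 8.5 pos [ 0.5307 -0.2484  0.103 ] w 55.7 F [-0.1 -0.  -2.3] q [ 0.61  0.53 -0.37  1.79  0.25  0.87  0.04]
[0.0059, 0.0034, 0.084] [-0.001, 0.0033, -0.007]
14.999209195375443
```

Request:
jog_arm(motion=[[[0,0,0.025,0,0,0,0.6],[0,0,0.05,0,0,0,0.6],[0,0,0.065,0,0,0,0.6],[0,0,0.075,0,0,0,0.6],[0,0,0.075,0,0,0,0.6],[0,0,0.075,0,0,0,0.6]]])

```text
clock: 9.0
position: [0.5337, -0.2424, 0.0287]
ee_rot: [-2.297, -2.142, 0.0]
force: [-0.2, -0.1, -0.9]
width: 0.605
gripper_force: 15.0
```

```bash
python3 -c "
from go import *
rel((.5345,-.243,.0165,-.07,0));print(observe()['gripper_force'])"
```

```text
t 9.0 pos [ 0.5337 -0.2424  0.0287] w 55.6 F [-0.2 -0.1 -0.9] q [ 0.57  0.63 -0.34  1.84  0.3   0.72 -0.  ]
[-0.0005, 0.0008, 0.0122] [-0.0005, -0.0002, 0.0002]
14.999882876873016
```

Request:
jog_arm(motion=[[[0,0,0.005,0,0,0,0.6],[0,0,0.01,0,0,0,0.6],[0,0,0.0115,0,0,0,0.6],[0,0,0.0115,0,0,0,0.6],[0,0,0.0115,0,0,0,-1],[0,0,0.0115,0,0,0,-1],[0,0,0.0115,0,0,0,-1],[0,0,0.0115,0,0,0,-1],[0,0,0.0,0,0,0,-1],[0,0,-0.03,0,0,0,-1]]])

```text
clock: 9.83
position: [0.5311, -0.2418, 0.0563]
ee_rot: [-2.293, -2.138, 0.004]
force: [0.3, 0.1, 0.6]
width: 0.977
gripper_force: 0.0
```

```bash
python3 -c "
from go import *
rel((.5345,-.243,.14,-.07,0),(.6495,-.039,.14,-.07,0),(.6495,-.039,.037,-.07,0))"
```

```text
t 9.83 pos [ 0.5311 -0.2418  0.0563] w 89.9 F [0.3 0.1 0.6] q [ 0.59  0.59 -0.36  1.82  0.28  0.78  0.01]
[-0.0008, 0.0029, -0.0837] [-0.0063, -0.002, 0.0001]
[0.2107, 0.1034, -0.084] [-0.0063, -0.002, 0.0001]
[0.2105, 0.1041, 0.019] [-0.0063, -0.002, 0.0001]
```

Request:
jog_arm(motion=[[[0,0,-0.035,0,0,0,-1],[0,0.0,-0.07,0,0,0,-1],[0.035,0.017,-0.084,0,0,0,-1],[0.07,0.034,-0.084,0,0,0,-1],[0.105,0.051,-0.084,0,0,0,-1],[0.14,0.068,-0.084,0,0,0,-1],[0.175,0.085,-0.084,0,0,0,-1],[0.21,0.103,-0.084,0,0,0,-1],[0.21,0.103,-0.084,0,0,0,-1],[0.21,0.103,-0.084,0,0,0,-1]]])

```text
clock: 10.67
position: [0.6519, -0.0364, 0.1433]
ee_rot: [-2.292, -2.148, -0.003]
force: [0.8, -0.8, -0.4]
width: 1.003
gripper_force: 0.0
```

```bash
cat > ref.py <<'E'
from fit import *
from go import rel
def refit(n,dim,z0,nt,ns,th0,cams=('scene',)):
    P=dict(top=nt,scene=ns); ms=[]
    for c in cams:
        m=best(n,c,P[c])
        if m is None: print('missed',c); continue
        x0=ray(c,np.argwhere(m).mean(0)[::-1],z0+dim[2]/2)
        x,f=fit(lambda p:corners(p,dim,z0),[(c,m.astype(float),None)],[x0[0],x0[1],th0],[.01,.01,.15]); print(n,c,np.round(x,4),round(f,3))
E
python3 -c "
from ref import *
save('scene','s2',(230,160,370,265),5.5)
rel((.6495,-.039,.037,-.07,0))
refit('broad_case_centre',(.06,.092,.036),.03,(300,174),(326,238),-.07)
m=best('uplight_centre','scene',(292,190)); 
print('up', None if m is None else np.argwhere(m).mean(0)[::-1], proj('scene',[.5345,-.243,.032]))
"
```

```text
t 10.72 pos [ 0.6512 -0.0393  0.1431] w 91.9 F [-1.  -1.1 -0.9] q [ 0.23  0.59 -0.4   1.57  0.25  1.03 -0.3 ]
[0.0002, -0.0017, 0.1061] [-0.0, -0.0001, 0.002]
broad_case_centre scene [ 0.6495 -0.0368 -0.0932] 0.104
up [294.26451613 186.47741935] [[293.50303068 186.11955892]]
```

View pics/s2.png

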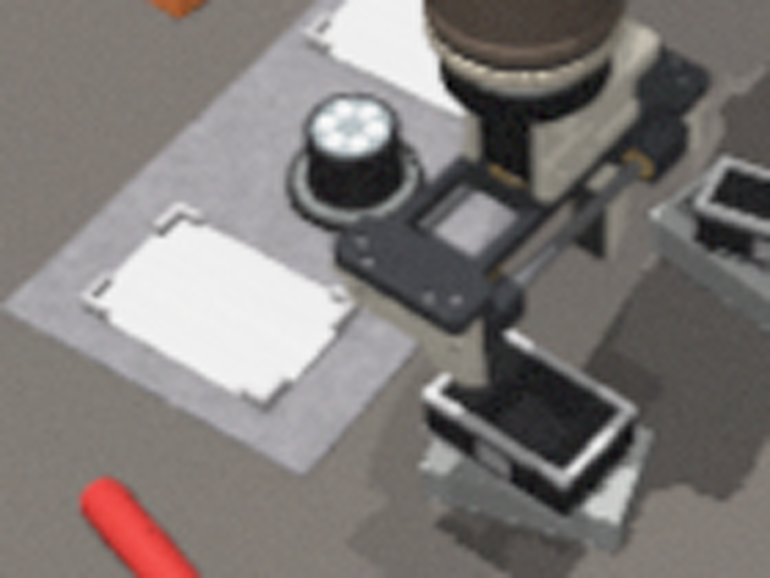

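The uplight stands centred on the pad in this view, and the broad case is under the open fingers.

Request:
jog_arm(motion=[[[0.001,-0.001,0.035,0,0,0.01,-1],[0.001,-0.001,0.07,0,0,0.01,-1],[0.001,-0.001,0.095,0,0,0.01,-1],[0.001,-0.001,0.107,0,0,0.01,-1],[0.001,-0.001,0.107,0,0,0.01,0.6],[0.001,-0.001,0.107,0,0,0.01,0.6],[0.001,-0.001,0.107,0,0,0.01,0.6],[0.001,-0.001,0.107,0,0,0.01,0.6],[0.001,-0.001,0.107,0,0,0.01,0.6],[0.001,-0.001,0.107,0,0,0.01,0.6]]], force=20)

```text
clock: 11.75
position: [0.6507, -0.0392, 0.0371]
ee_rot: [2.308, 2.13, 0.001]
force: [-2.3, -0.3, 8.7]
width: 0.653
gripper_force: 20.0
```

```bash
cat > lane.py <<'E'
from ov import lanep
from go import *
LP=(.533,.249,-.098)
def lg(s,h,v=0,P=LP,tilt=10):  # TCP goal: s along slope of grip axis, h TCP above rollers (normal)
    return (*lanep(s,v,h,P),P[2],tilt)
E
python3 -c "
from lane import *
print(observe()['gripper_force'])
rel((.6495,-.039,.16,-.08,0),lg(.04,.10),lg(.04,.02))"
```

```text
19.991639256477356
t 11.75 pos [ 0.6507 -0.0392  0.0371] w 60.1 F [-2.3 -0.3  8.7] q [ 0.21  0.7  -0.36  1.66  0.31  0.83 -0.36]
[0.0001, -0.001, -0.1229] [0.0015, 0.0001, -0.0001]
[0.2768, -0.0835, -0.1166] [0.176, 0.0016, 0.0178]
[0.2771, -0.0975, -0.0378] [0.176, 0.0016, 0.0178]
```

Request:
jog_arm(motion=[[[0,0,-0.025,0,0,0,0.6],[0,0,-0.06,0,0,0,0.6],[0.02,-0.006,-0.095,0.03,0,0,0.6],[0.06,-0.018,-0.116,0.06,0,0.005,0.6],[0.1,-0.03,-0.116,0.1,0,0.01,0.6],[0.14,-0.042,-0.116,0.14,0,0.018,0.6],[0.18,-0.054,-0.116,0.176,0,0.018,0.6],[0.22,-0.066,-0.116,0.176,0,0.018,0.6],[0.255,-0.077,-0.11,0.176,0,0.018,0.6],[0.277,-0.084,-0.1,0.176,0,0.018,0.6]]])

```text
clock: 12.58
position: [0.5868, 0.2503, 0.1368]
ee_rot: [-2.221, -2.024, 0.175]
force: [-0.6, 1.6, -3.5]
width: 0.652
gripper_force: 20.0
```

```bash
python3 -c "
from lane import *
rel(lg(.04,.05),lg(.04,.03),lg(.04,.012))"
```

```text
t 12.58 pos [0.5868 0.2503 0.1368] w 60.0 F [-0.6  1.6 -3.5] q [-0.17  0.67 -0.44  1.46  0.17  1.2  -0.71]
[-0.0066, 0.0004, 0.0329] [-0.0011, -0.0021, 0.0052]
[-0.0067, 0.0004, 0.0529] [-0.0011, -0.0021, 0.0052]
[-0.0067, 0.0004, 0.0709] [-0.0011, -0.0021, 0.0052]
```

Request:
jog_arm(motion=[[[0,0,0.02,0,0,0,0.6],[0,0,0.04,0,0,0,0.6],[0,0,0.04,0,0,0,0.6],[0,0,0.04,0,0,0,0.6]]])

```text
clock: 12.92
position: [0.581, 0.2435, 0.0956]
ee_rot: [-2.228, -2.019, 0.184]
force: [0.4, -0.8, -2.8]
width: 0.649
gripper_force: 20.0
```

```bash
python3 - <<'E'
from lane import *
from ov import *
rel(lg(.04,.05),lg(.04,.03),lg(.04,.012))
s=observe(); r=R.from_rotvec(s['ee_rot']); p=np.array(s['position'])
# case corners bottom & top from tool: underside 7.1mm ahead of tcp; top 36 back
def corner(z): return [p+r.apply([a*.046,b*.03,z]) for a,b in((-1,-1),(-1,1),(1,1),(1,-1))]
save('top','t3');save('scene','s3')
g,rr=(0,255,0),(0,0,255)
P=[(corner(.0071),g),(corner(.0071-.036),g),([lanep(-.14,-.052,.01,LP),lanep(.14,-.052,.01,LP),lanep(.14,.052,.01,LP),lanep(-.14,.052,.01,LP)],rr)]
A=ovl('top','pics/t3.png',(165,145,250,255),4.7,P);B=ovl('scene','pics/s3.png',(390,200,490,310),4,P)
C=np.zeros((max(A.shape[0],B.shape[0]),A.shape[1]+B.shape[1],3),np.uint8);C[:A.shape[0],:A.shape[1]]=A;C[:B.shape[0],A.shape[1]:]=B
cv2.imwrite('pics/l3.png',C);print(C.shape)
E
```

```text
t 12.92 pos [0.581  0.2435 0.0956] w 59.7 F [ 0.4 -0.8 -2.8] q [-0.17  0.7  -0.43  1.52  0.19  1.13 -0.72]
[0.0008, -0.0018, -0.0085] [-0.0034, 0.0032, -0.0005]
[0.0008, -0.0017, 0.0115] [-0.0034, 0.0032, -0.0005]
[0.0009, -0.0016, 0.0295] [-0.0034, 0.0032, -0.0005]
(517, 800, 3)
```

View pics/l3.png

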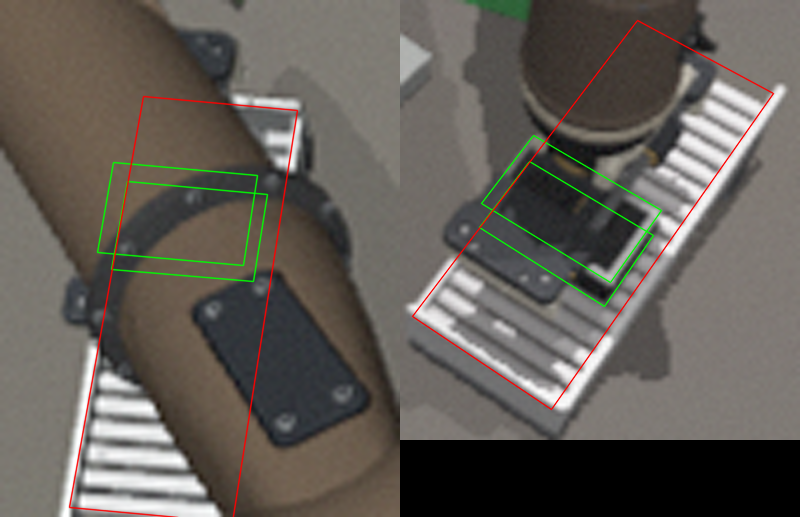

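The scene view suggests the case sits a little toward −y relative to the lane. I zoom in without the overlay.

```bash
python3 - <<'E'
import cv2
im=cv2.imread('pics/s3.png')[225:310,425:485];cv2.imwrite('pics/s3z.png',cv2.resize(im,None,fx=7,fy=7,interpolation=cv2.INTER_CUBIC))
from lane import *
from ov import *
s=observe(); r=R.from_rotvec(s['ee_rot']); p=np.array(s['position'])
q=lambda a,b,z:((proj('scene',p+r.apply([a*.046,b*.03,z]))[0]+.5-[425,225])*7).round()
for a in(-1,1):
  for b in(-1,1): print(a,b,'bot',q(a,b,.0071),'top',q(a,b,-.0289))
for L in(LP,(.5345,.2535,-.098)):
  for sgn in(-1,1):
    print(sgn,[((proj('scene',lanep(x,sgn*.052,.01,L))[0]+.5-[425,225])*7).round().tolist() for x in(0,.05,.14)])
E
```

```text
-1 -1 bot [-19. 108.] top [-12.  62.]
-1 1 bot [-107.  224.] top [-103.  180.]
1 -1 bot [199. 238.] top [212. 194.]
1 1 bot [112. 361.] top [123. 320.]
-1 [[-19.0, 108.0], [-90.0, 202.0], [-224.0, 379.0]]
1 [[223.0, 252.0], [152.0, 352.0], [20.0, 541.0]]
-1 [[-10.0, 116.0], [-81.0, 210.0], [-215.0, 387.0]]
1 [[232.0, 260.0], [162.0, 361.0], [30.0, 551.0]]
```

View pics/s3z.png

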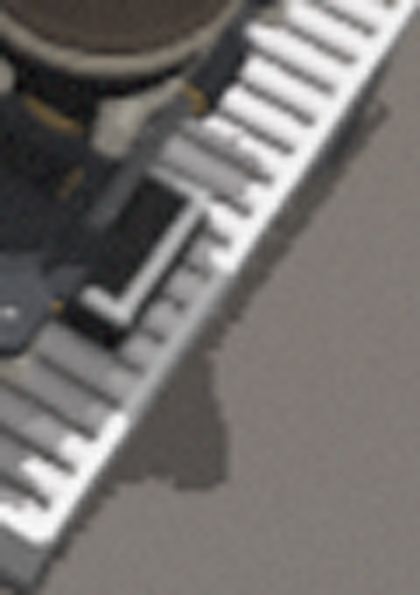

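The rail's inner edge is at about (222,252) and (150,352) in the crop, against predicted (223,252) and (152,352). The case corner is at (120,320) against predicted (123,320). The lane estimate holds to about 1–2 mm, so I lower and release.

Request:
jog_arm(motion=[[[0.001,-0.001,0.01,0,0,0,0.6],[0.002,-0.002,0.02,0,0,0,0.6],[0.002,-0.002,0.028,0,0,0,0.6],[0.002,-0.002,0.032,0,0,0,0.6],[0.002,-0.002,0.034,0,0,0,0.6],[0.002,-0.002,0.034,0,0,0,0.6]]])

```text
clock: 13.52
position: [0.5736, 0.2467, 0.0624]
ee_rot: [-2.228, -2.019, 0.182]
force: [-0.7, -0.3, -3.4]
width: 0.651
gripper_force: 20.0
```

```bash
python3 - <<'E'
from lane import *
rel(lg(.04,.0071,.001),lg(.04,.10))
E
```

```text
t 13.52 pos [0.5736 0.2467 0.0624] w 59.9 F [-0.7 -0.3 -3.4] q [-0.18  0.73 -0.42  1.56  0.2   1.06 -0.73]
[-0.0007, 0.0001, 0.0004] [-0.0025, 0.0021, -0.0003]
[-0.0019, -0.0002, -0.0925] [-0.0025, 0.0021, -0.0003]
```

Request:
jog_arm(motion=[[[0,0,0.0015,0,0,0,0.6],[0,0,0.003,0,0,0,0.6],[0,0,0.003,0,0,0,0.6],[0,0,0.003,0,0,0,-0.7],[0,0,0.003,0,0,0,-0.7],[0,0,0.003,0,0,0,-0.7],[0,0,-0.01,0,0,0,-0.8],[0,0,-0.03,0,0,0,-1],[0,0,-0.06,0,0,0,-1],[0,0,-0.09,0,0,0,-1]]])

```text
clock: 14.35
position: [0.589, 0.2454, 0.1522]
ee_rot: [-2.227, -2.019, 0.183]
force: [1.0, 0.8, 1.0]
width: 0.993
gripper_force: 0.0
```

```bash
python3 - <<'E'
from lane import *
rel((.4617,.0035,.16,.155,0),(.4617,.0035,.037,.155,0))
E
```

```text
t 14.35 pos [0.589  0.2454 0.1522] w 91.4 F [1.  0.8 1. ] q [-0.17  0.66 -0.43  1.44  0.17  1.24 -0.7 ]
[-0.2531, -0.1028, 0.0111] [-0.1774, -0.0202, -0.252]
[-0.2529, -0.081, 0.1322] [-0.1774, -0.0202, -0.252]
```

Request:
jog_arm(motion=[[[-0.035,-0.014,0.0015,-0.03,0,-0.04,-1],[-0.07,-0.028,0.003,-0.06,-0.005,-0.08,-1],[-0.105,-0.043,0.0045,-0.09,-0.01,-0.12,-1],[-0.14,-0.057,0.006,-0.12,-0.015,-0.16,-1],[-0.175,-0.071,0.0075,-0.15,-0.018,-0.21,-1],[-0.21,-0.085,0.009,-0.177,-0.02,-0.252,-1],[-0.24,-0.098,0.01,-0.177,-0.02,-0.252,-1],[-0.253,-0.103,0.011,-0.177,-0.02,-0.252,-1],[-0.253,-0.103,0.011,-0.177,-0.02,-0.252,-1],[-0.253,-0.103,0.011,-0.177,-0.02,-0.252,-1]]])

```text
clock: 15.18
position: [0.4621, 0.0034, 0.1597]
ee_rot: [2.045, 2.383, 0.003]
force: [0.6, -0.2, -0.6]
width: 0.995
gripper_force: 0.0
```

```bash
python3 - <<'E'
from ref import *
from ov import *
rel((.4617,.0035,.037,.155,0))
refit('narrow_case_centre',(.04,.092,.036),.03,(284,234),(372,200),.155)
m=best('broad_case_centre','scene',(412,270)); print(None if m is None else np.argwhere(m).mean(0)[::-1])
save('scene','s4')
LP=(.533,.249,-.098)
sc=lambda s,hw:[lanep(s+a*hw,b*.046,.036,LP) for a,b in((-1,-1),(-1,1),(1,1),(1,-1))]
cv2.imwrite('pics/s4o.png',ovl('scene','pics/s4.png',(340,160,490,310),4,[(sc(.11,.03),(0,255,0))]))
E
```

```text
t 15.18 pos [0.4621 0.0034 0.1597] w 91.6 F [ 0.6 -0.2 -0.6] q [ 0.3   0.3  -0.51  2.01  0.19  0.88 -0.16]
[0.0001, -0.0007, 0.1227] [0.0025, -0.0002, -0.0023]
narrow_case_centre scene [0.4605 0.0056 0.167 ] 0.095
[419.68965517 278.40823137]
```

View pics/s4o.png

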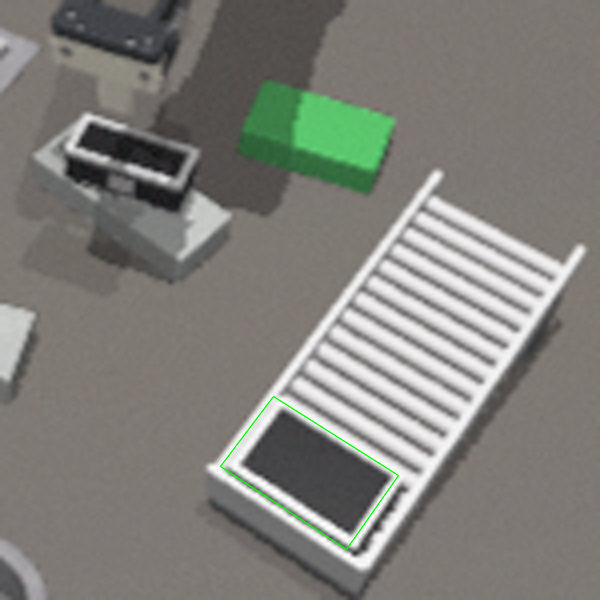

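The broad case rolled to the stop and lies flush and nearly centred in the lane, at about (419,278). Now the narrow case.

Request:
jog_arm(motion=[[[0.001,-0.001,0.035,0,0,0,-1],[0.001,-0.001,0.07,0,0,0,-1],[0.001,-0.001,0.1,0,0,0,-1],[0.001,-0.001,0.115,0,0,0,-1],[0.001,-0.001,0.123,0,0,0,-0.2],[0.001,-0.001,0.123,0,0,0,0.8],[0.001,-0.001,0.123,0,0,0,0.8],[0.001,-0.001,0.123,0,0,0,0.8],[0.001,-0.001,0.123,0,0,0,0.8],[0.001,-0.001,0.123,0,0,0,0.8]]])

```text
clock: 16.27
position: [0.462, 0.0048, 0.0373]
ee_rot: [2.042, 2.384, 0.005]
force: [-0.3, -0.4, -0.0]
width: 0.61
gripper_force: 0.0
```

Request:
jog_arm(motion=[[[0,0,0,0,0,0,0.8],[0,0,0,0,0,0,0.8],[0,0,0,0,0,0,0.8],[0,0,0,0,0,0,0.8],[0,0,0,0,0,0,0.8],[0,0,0,0,0,0,0.8]]])

```text
clock: 16.77
position: [0.4614, 0.0047, 0.0367]
ee_rot: [2.043, 2.385, 0.003]
force: [0.0, 0.2, 5.7]
width: 0.433
gripper_force: 20.0
```

```bash
python3 - <<'E'
from lane import *
rel((.4617,.0035,.18,.155,0),lg(-.04,.10,.002),lg(-.04,.03,.002))
E
```

```text
t 16.77 pos [0.4614 0.0047 0.0367] w 39.8 F [0.  0.2 5.7] q [ 0.2   0.48 -0.42  2.14  0.35  0.59 -0.32]
[-0.0012, 0.0004, -0.1433] [0.0024, -0.0001, -0.0006]
[0.2379, 0.0878, -0.1305] [0.1759, 0.0217, 0.2518]
[0.2409, 0.0758, -0.0616] [0.1759, 0.0217, 0.2518]
```

```bash
python3 - <<'E'
from lane import *
rel(lg(-.01,.10,.002),lg(-.01,.04,.002))
E
```

```text
t 16.77 pos [0.4614 0.0047 0.0367] w 39.8 F [0.  0.2 5.7] q [ 0.2   0.48 -0.42  2.14  0.35  0.59 -0.32]
[0.2305, 0.1164, -0.1252] [0.1759, 0.0217, 0.2518]
[0.2331, 0.1061, -0.0661] [0.1759, 0.0217, 0.2518]
```

Request:
jog_arm(motion=[[[0,0,-0.03,0,0,0,0.8],[0,0,-0.07,0,0,0,0.8],[0.018,0.009,-0.105,0.03,0,0.04,0.8],[0.05,0.025,-0.125,0.06,0.005,0.08,0.8],[0.085,0.043,-0.125,0.09,0.01,0.12,0.8],[0.12,0.061,-0.125,0.12,0.015,0.16,0.8],[0.155,0.078,-0.125,0.15,0.018,0.21,0.8],[0.19,0.096,-0.125,0.176,0.022,0.252,0.8],[0.22,0.111,-0.12,0.176,0.022,0.252,0.8],[0.2315,0.113,-0.11,0.176,0.022,0.252,0.8]]])

```text
clock: 17.6
position: [0.538, 0.2571, 0.1467]
ee_rot: [-2.222, -2.022, 0.171]
force: [-0.5, 1.2, -2.4]
width: 0.436
gripper_force: 20.0
```

Request:
jog_arm(motion=[[[0.001,-0.003,0.02,0,0,0,0.8],[0.001,-0.003,0.04,0,0,0,0.8],[0.001,-0.003,0.045,0,0,0,0.8],[0.001,-0.003,0.045,0,0,0,0.8]]])

```text
clock: 17.93
position: [0.5248, 0.2517, 0.101]
ee_rot: [-2.226, -2.018, 0.183]
force: [-0.7, -0.2, -2.0]
width: 0.437
gripper_force: 20.0
```

```bash
python3 - <<'E'
from lane import *
rel(lg(-.01,.04,.002),lg(-.01,.0065,.002))
E
```

```text
t 17.93 pos [0.5248 0.2517 0.101 ] w 40.2 F [-0.7 -0.2 -2. ] q [-0.18  0.63 -0.46  1.65  0.18  1.07 -0.78]
[0.0001, 0.005, -0.0031] [-0.0042, 0.002, -0.0001]
[0.0001, 0.0052, 0.0304] [-0.0042, 0.002, -0.0001]
```

Request:
jog_arm(motion=[[[0,0,0.012,0,0,0,0.8],[0,0,0.024,0,0,0,0.8],[0,0,0.03,0,0,0,0.8],[0,0,0.0335,0,0,0,0.8],[0,0,0.0335,0,0,0,0.8],[0,0,0.0335,0,0,0,-0.3],[0,0,0.0335,0,0,0,-0.3],[0,0,0.0335,0,0,0,-0.3],[0,0,0.0335,0,0,0,-0.3],[0,0,0.02,0,0,0,-0.3]]])

```text
clock: 18.77
position: [0.5214, 0.2526, 0.0813]
ee_rot: [-2.226, -2.018, 0.182]
force: [-0.4, -0.2, -1.2]
width: 0.644
gripper_force: 0.1
```

```bash
python3 - <<'E'
from lane import *
rel(lg(-.01,.1,.002),(.6487,-.034,.16,.25,0))
E
```

```text
t 18.77 pos [0.5214 0.2526 0.0813] w 59.3 F [-0.4 -0.2 -1.2] q [-0.18  0.65 -0.46  1.67  0.19  1.02 -0.78]
[-0.0006, 0.0048, -0.083] [-0.0039, 0.0014, 0.0001]
[-0.2729, 0.1383, -0.1045] [-0.1769, -0.0296, -0.3468]
```

Request:
jog_arm(motion=[[[0,0,-0.02,0,0,0,-1],[0,0,-0.05,0,0,0,-1],[-0.01,0.005,-0.085,0,0,0,-1],[-0.04,0.02,-0.105,-0.03,0,-0.05,-1],[-0.075,0.038,-0.105,-0.06,-0.006,-0.1,-1],[-0.11,0.056,-0.105,-0.09,-0.012,-0.15,-1],[-0.145,0.074,-0.105,-0.12,-0.018,-0.2,-1],[-0.18,0.092,-0.105,-0.15,-0.024,-0.26,-1],[-0.215,0.109,-0.105,-0.177,-0.03,-0.31,-1],[-0.22,0.114,-0.125,-0.177,-0.03,-0.347,-1]]])

```text
clock: 19.6
position: [0.6331, 0.0113, 0.1823]
ee_rot: [1.933, 2.474, -0.008]
force: [0.0, -1.6, -1.2]
width: 1.0
gripper_force: 0.0
```

```bash
python3 - <<'E'
from ref import *
from ov import *
for i in range(2): refit('converter_centre',(.062,.108,.03),0,(293,178),(328,250),.25,('top','scene'))
refit('switch_centre',(.062,.150,.03),0,(284,230),(374,210),-.19,('top','scene'))
save('scene','s5')
rel((.6487,-.034,.02,.25,0))
LP=(.533,.249,-.098)
sc=lambda s,hw:[lanep(s+a*hw,b*.046,.036,LP) for a,b in((-1,-1),(-1,1),(1,1),(1,-1))]
cv2.imwrite('pics/s5o.png',ovl('scene','pics/s5.png',(290,160,490,310),4,[(sc(.11,.03),(0,255,0)),(sc(.06,.02),(0,255,0))]))
E
```

```text
converter_centre top [ 0.6608 -0.0715  0.1978] 2.763
converter_centre scene [ 0.6503 -0.0323  0.2476] 0.041
converter_centre top [ 0.6584 -0.0621  0.3028] 1.752
converter_centre scene [ 0.6497 -0.0321  0.2464] 0.044
switch_centre top [ 0.4793  0.0775 -0.4992] 12.404
switch_centre scene [ 0.46    0.0062 -0.2738] 0.427
t 20.25 pos [0.6346 0.0216 0.1861] w 91.6 F [-0.3  0.6 -0.6] q [ 0.22  0.54 -0.51  1.57  0.28  1.11 -0.11]
[-0.0574, -0.0006, 0.1661] [0.0034, -0.0004, 0.0003]
```

View pics/s5o.png

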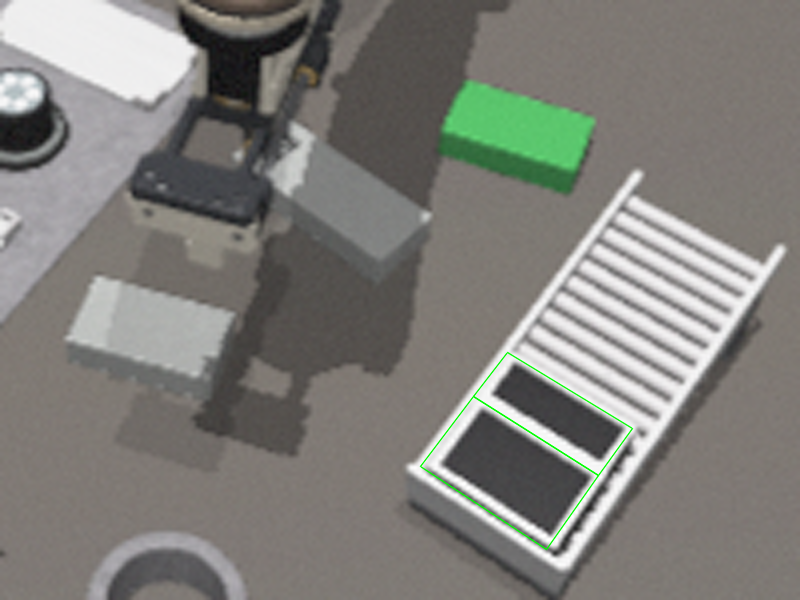

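Both cases rest as wanted in the lane, outlines matching at scene (419,278) and (438,262). The bare grey converter is at about (327,245). I go down on it.

Request:
jog_arm(motion=[[[-0.028,0,0.03,0,0,0,-1],[-0.056,0.001,0.06,0,0,0,-1],[-0.056,0.001,0.09,0,0,0,-1],[-0.056,0.001,0.12,0,0,0,-1],[-0.056,0.001,0.125,0,0,0,-1],[-0.056,0.001,0.125,0,0,0,-1]]])

```text
clock: 20.75
position: [0.6484, -0.0325, 0.0593]
ee_rot: [-1.926, -2.48, -0.001]
force: [-0.4, 0.3, 0.2]
width: 0.999
gripper_force: 0.0
```

```bash
python3 - <<'E'
from go import *
rel((.650,-.032,.006,.247,0))
E
```

```text
t 20.75 pos [ 0.6484 -0.0325  0.0593] w 91.9 F [-0.4  0.3  0.2] q [ 0.26  0.69 -0.45  1.65  0.36  0.89 -0.08]
[0.0, 0.0017, 0.0533] [-0.0004, -0.0016, 0.0031]
```

Request:
jog_arm(motion=[[[0,0.002,0.02,0,0,0,-1],[0,0.002,0.037,0,0,0,-1],[0,0.002,0.047,0,0,0,-1],[0,0.002,0.053,0,0,0,-1],[0,0.002,0.053,0,0,0,0.6],[0,0.002,0.053,0,0,0,0.6],[0,0.002,0.053,0,0,0,0.6],[0,0.002,0.053,0,0,0,0.6],[0,0.002,0.053,0,0,0,0.6],[0,0.002,0.053,0,0,0,0.6]]], force=25)

```text
clock: 21.58
position: [0.6519, -0.0324, 0.009]
ee_rot: [1.926, 2.479, 0.004]
force: [-3.8, -1.0, 6.4]
width: 0.671
gripper_force: 25.0
```

```bash
python3 - <<'E'
from go import *
rel((.6565,-.2485,.12,0,0),(.6565,-.2485,.04,0,0))
print(observe()['gripper_force'])
E
```

```text
t 21.58 pos [ 0.6519 -0.0324  0.009 ] w 61.7 F [-3.8 -1.   6.4] q [ 0.24  0.75 -0.42  1.67  0.4   0.8  -0.11]
[-0.2106, -0.0485, -0.1112] [0.0034, -0.0004, 0.2495]
[-0.2106, -0.0488, -0.0312] [0.0034, -0.0004, 0.2495]
24.99126523733139
```

Request:
jog_arm(motion=[[[0,0,-0.025,0,0,0,0.6],[0,0,-0.06,0,0,0,0.6],[-0.02,-0.005,-0.09,0,0,0.03,0.6],[-0.055,-0.013,-0.11,0,0,0.08,0.6],[-0.09,-0.021,-0.11,0,0,0.13,0.6],[-0.125,-0.029,-0.11,0,0,0.19,0.6],[-0.16,-0.037,-0.11,0,0,0.25,0.6],[-0.195,-0.045,-0.1,0,0,0.25,0.6],[-0.2106,-0.0487,-0.085,0,0,0.25,0.6],[-0.2106,-0.0487,-0.06,0,0,0.25,0.6]]])

```text
clock: 22.42
position: [0.6568, -0.2567, 0.0689]
ee_rot: [2.225, 2.207, 0.002]
force: [-0.1, 0.1, -3.2]
width: 0.676
gripper_force: 25.0
```

Request:
jog_arm(motion=[[[0,0,0.02,0,0,0,0.6],[0,0,0.025,0,0,0,0.6],[0,0,0.025,0,0,0,0.6],[0,0,0.025,0,0,0,0.6]]])

```text
clock: 22.75
position: [0.6571, -0.2478, 0.0434]
ee_rot: [2.22, 2.221, 0.006]
force: [0.5, -0.2, -3.5]
width: 0.672
gripper_force: 25.0
```

```bash
python3 - <<'E'
from ref import *
from ov import *
rel((.6565,-.2485,.013,0,0))
s=observe(); r=R.from_rotvec(s['ee_rot']); p=np.array(s['position'])
corner=lambda z:[p+r.apply([a*.054,b*.031,z]) for a,b in((-1,-1),(-1,1),(1,1),(1,-1))]
tr=lambda z:[[.6565+a*.039,-.2485+b*.062,z] for a,b in((-1,-1),(-1,1),(1,1),(1,-1))]
save('scene','s6')
cv2.imwrite('pics/s6o.png',ovl('scene','pics/s6.png',(225,165,335,245),7,[(corner(.009),(0,255,0)),(corner(-.021),(0,255,0)),(tr(.012),(0,0,255))]))
E
```

```text
t 22.75 pos [ 0.6571 -0.2478  0.0434] w 61.8 F [ 0.5 -0.2 -3.5] q [ 0.51  0.76 -0.37  1.52  0.32  0.92  0.04]
[-0.0008, -0.0007, 0.0303] [0.0036, -0.0016, 0.0004]
```

View pics/s6o.png

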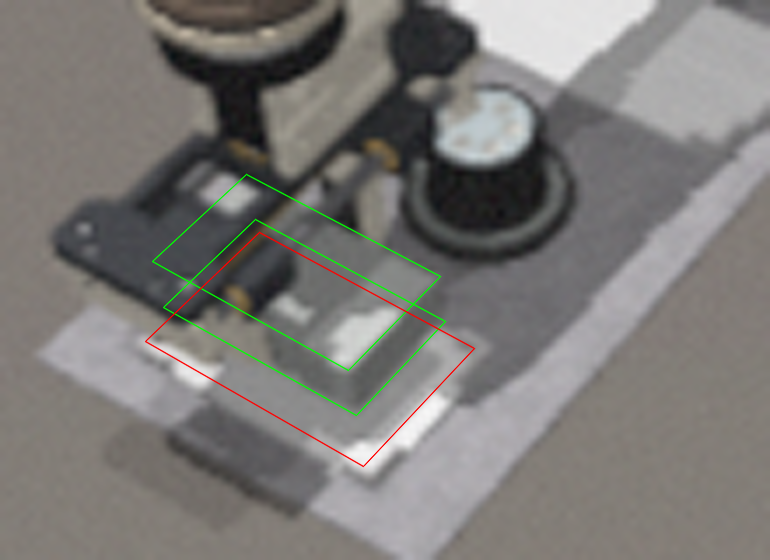

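The tray's inner outline and the converter's box both match the picture (tray corners near (475,348) and (363,467) in the crop). I lower and release.

Request:
jog_arm(motion=[[[-0.001,-0.001,0.01,0,0,0,0.6],[-0.001,-0.001,0.02,0,0,0,0.6],[-0.001,-0.001,0.026,0,0,0,0.6],[-0.001,-0.001,0.03,0,0,0,0.6],[-0.001,-0.001,0.031,0,0,0,0.6],[-0.001,-0.001,0.031,0,0,0,0.6]]])

```text
clock: 23.3
position: [0.6553, -0.2495, 0.0137]
ee_rot: [2.22, 2.22, 0.003]
force: [-8.6, 1.2, 17.3]
width: 0.672
gripper_force: 25.0
```

Request:
jog_arm(motion=[[[0,0,0,0,0,0,-0.9],[0,0,0,0,0,0,-0.9],[0,0,0,0,0,0,-0.9],[0,0,0,0,0,0,-0.9],[0,0,-0.02,0,0,0,-0.9],[0,0,-0.05,0,0,0,-1],[0,0,-0.09,0,0,0,-1],[0,0,-0.13,0,0,0,-1],[0.03,0,-0.15,0,0,0,-1],[0.06,0,-0.15,0,0,0,-1]]])

```text
clock: 24.13
position: [0.6583, -0.1917, 0.168]
ee_rot: [2.22, 2.209, 0.012]
force: [1.4, 1.8, 0.7]
width: 1.0
gripper_force: 0.0
```

```bash
python3 - <<'E'
from ref import *
for i in range(2): refit('switch_centre',(.062,.150,.03),0,(284,230),(374,210),-.19,('top','scene'))
refit('converter_centre',(.062,.108,.03),.004,(365,174),(270,212),0,('top','scene'))
rel((.462,.006,.15,-.2,0),(.462,.006,.006,-.2,0))
E
```

```text
switch_centre top [ 0.4638  0.0032 -0.1799] 0.071
switch_centre scene [ 0.4618  0.0094 -0.1945] 0.118
switch_centre top [ 0.4629  0.0042 -0.1799] 0.051
switch_centre scene [ 0.4623  0.0069 -0.1905] 0.04
missed top
converter_centre scene [ 0.6538 -0.2534 -0.0332] 0.133
t 24.73 pos [ 0.6553 -0.1901  0.1617] w 92.2 F [0.5 0.1 0.1] q [ 0.46  0.62 -0.41  1.47  0.26  1.11 -0.  ]
[0.1958, -0.1935, 0.0114] [0.0029, -0.0016, 0.1988]
[0.1957, -0.194, 0.1554] [0.0029, -0.0016, 0.1988]
```

Request:
jog_arm(motion=[[[0.028,-0.028,0,0,0,0.03,-1],[0.056,-0.056,0,0,0,0.06,-1],[0.084,-0.084,0,0,0,0.1,-1],[0.112,-0.112,0.005,0,0,0.14,-1],[0.14,-0.14,0.01,0,0,0.188,-1],[0.168,-0.168,0.02,0,0,0.188,-1],[0.1953,-0.1935,0.04,0,0,0.188,-1],[0.1953,-0.1935,0.07,0,0,0.188,-1],[0.1953,-0.1935,0.09,0,0,0.188,-1],[0.1953,-0.1935,0.09,0,0,0.188,-1]]])

```text
clock: 25.57
position: [0.4599, 0.0061, 0.069]
ee_rot: [-2.418, -2.003, 0.001]
force: [-0.8, 0.1, -0.0]
width: 0.999
gripper_force: 0.0
```

```bash
python3 - <<'E'
from go import *
rel((.4625,.0055,.006,-.188,0))
E
```

```text
t 25.57 pos [0.4599 0.0061 0.069 ] w 91.9 F [-0.8  0.1 -0. ] q [ 0.2   0.42 -0.42  2.11  0.28  0.66 -0.6 ]
[-0.0001, 0.0028, 0.063] [-0.0015, -0.0007, 0.0009]
```

Request:
jog_arm(motion=[[[0,0.001,0.025,0,0,0,-1],[0,0.001,0.045,0,0,0,-1],[0,0.001,0.057,0,0,0,-1],[0,0.001,0.063,0,0,0,-1],[0,0.001,0.063,0,0,0,0.6],[0,0.001,0.063,0,0,0,0.6],[0,0.001,0.063,0,0,0,0.6],[0,0.001,0.063,0,0,0,0.6],[0,0.001,0.063,0,0,0,0.6],[0,0.001,0.063,0,0,0,0.6]]], force=35)

```text
clock: 26.4
position: [0.464, 0.0058, 0.0094]
ee_rot: [2.419, 2.001, 0.007]
force: [-1.5, -0.4, 6.7]
width: 0.675
gripper_force: 35.0
```

```bash
python3 - <<'E'
from go import *
rel((.415,-.2545,.11,0,0),(.415,-.2545,.045,0,0))
print(observe()['gripper_force'])
E
```

```text
t 26.4 pos [0.464  0.0058 0.0094] w 62.1 F [-1.5 -0.4  6.7] q [ 0.15  0.53 -0.36  2.15  0.37  0.51 -0.68]
[-0.2647, 0.001, -0.1012] [0.0047, -0.0016, -0.1884]
[-0.2648, 0.0007, -0.0362] [0.0047, -0.0016, -0.1884]
35.004894733428955
```

Request:
jog_arm(motion=[[[0,0,-0.025,0,0,0,0.6],[0,0,-0.06,0,0,0,0.6],[-0.03,0,-0.09,0,0,-0.03,0.6],[-0.065,0,-0.1,0,0,-0.06,0.6],[-0.1,0,-0.1,0,0,-0.1,0.6],[-0.135,0,-0.1,0,0,-0.14,0.6],[-0.17,0.0005,-0.1,0,0,-0.17,0.6],[-0.205,0.0005,-0.1,0,0,-0.188,0.6],[-0.24,0.001,-0.1,0,0,-0.188,0.6],[-0.2645,0.001,-0.09,0,0,-0.188,0.6]]])

```text
clock: 27.23
position: [0.4139, -0.2581, 0.0992]
ee_rot: [2.222, 2.215, 0.004]
force: [1.3, -0.9, -4.0]
width: 0.676
gripper_force: 35.0
```

Request:
jog_arm(motion=[[[0,0,0.02,0,0,0,0.6],[0,0,0.04,0,0,0,0.6],[0,0,0.05,0,0,0,0.6],[0,0,0.055,0,0,0,0.6],[0,0,0.055,0,0,0,0.6],[0,0,0.055,0,0,0,0.6]]])

```text
clock: 27.73
position: [0.4152, -0.2538, 0.0435]
ee_rot: [2.22, 2.221, 0.005]
force: [-0.6, -0.3, -3.1]
width: 0.674
gripper_force: 35.0
```

```bash
python3 - <<'E'
from ref import *
from ov import *
rel((.415,-.2545,.0134,0,0))
s=observe(); r=R.from_rotvec(s['ee_rot']); p=np.array(s['position'])
corner=lambda z:[p+r.apply([a*.075,b*.031,z]) for a,b in((-1,-1),(-1,1),(1,1),(1,-1))]
tr=lambda z:[[.415+a*.039,-.2545+b*.083,z] for a,b in((-1,-1),(-1,1),(1,1),(1,-1))]
save('scene','s7')
cv2.imwrite('pics/s7o.png',ovl('scene','pics/s7.png',(230,130,360,250),5,[(corner(.009),(0,255,0)),(corner(-.021),(0,255,0)),(tr(.012),(0,0,255))]))
E
```

```text
t 27.73 pos [ 0.4152 -0.2538  0.0435] w 62.0 F [-0.6 -0.3 -3.1] q [ 0.74  0.49 -0.4   2.07  0.31  0.63  0.13]
[-0.0008, -0.0003, 0.0301] [0.0036, -0.0013, 0.0007]
```

View pics/s7o.png

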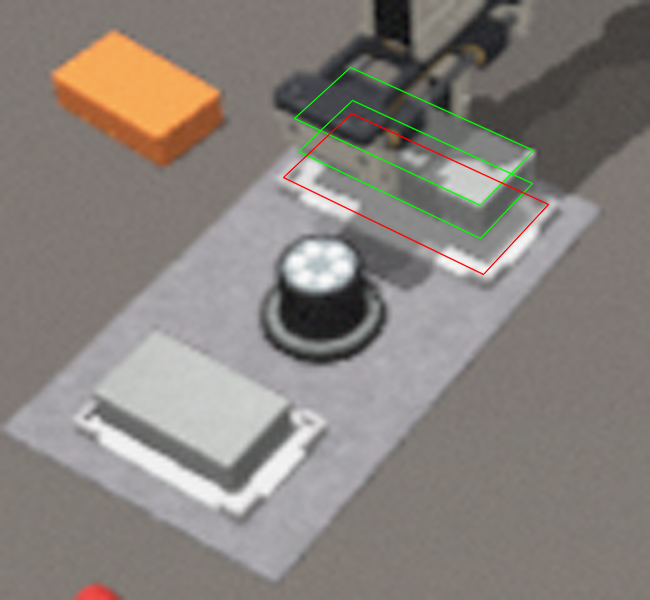

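The converter sits inside its tray's stops, the uplight is on the pad, and the switch hovers correctly over the long tray. I lower it.

Request:
jog_arm(motion=[[[0,0,0.01,0,0,0,0.6],[0,0,0.02,0,0,0,0.6],[0,0,0.026,0,0,0,0.6],[0,0,0.029,0,0,0,0.6],[0,0,0.03,0,0,0,0.6],[0,0,0.03,0,0,0,0.6]]])

```text
clock: 28.28
position: [0.4146, -0.2542, 0.0144]
ee_rot: [2.22, 2.22, 0.003]
force: [-8.7, 3.9, 29.0]
width: 0.673
gripper_force: 35.0
```

Request:
jog_arm(motion=[[[0,0,0,0,0,0,-0.9],[0,0,0,0,0,0,-0.9],[0,0,0,0,0,0,-0.9],[0,0,0,0,0,0,-0.9],[0,0,-0.02,0,0,0,-0.9],[0,0,-0.05,0,0,0,-1],[0,0,-0.09,0,0,0,-1],[0,0,-0.13,0,0,0,-1],[-0.04,0,-0.17,0,0,0,-1],[-0.08,0,-0.19,0,0,0,-1]]])

```text
clock: 29.12
position: [0.4159, -0.3181, 0.1976]
ee_rot: [2.213, 2.224, 0.008]
force: [2.3, -0.6, -0.9]
width: 0.999
gripper_force: 0.0
```

Request:
jog_arm(motion=[[[-0.04,0,0,0,0,0,-1],[-0.08,0,0,0,0,0,-1],[-0.12,0,0,0,0,0,-1],[-0.16,0,0,0,0,0,-1],[-0.16,0,0,0,0,0,-1],[-0.16,0,0,0,0,0,-1]]])

```text
clock: 29.62
position: [0.4129, -0.4819, 0.1925]
ee_rot: [2.226, 2.216, 0.005]
force: [-0.8, -0.0, -0.6]
width: 0.998
gripper_force: 0.0
```

```bash
python3 - <<'E'
from ref import *
for i in range(2):
  refit('switch_centre',(.062,.150,.03),.004,(367,247),(312,168),0,('top','scene'))
  refit('converter_centre',(.062,.108,.03),.004,(365,174),(270,210),0,('top','scene'))
refit('broad_case_centre',(.06,.092,.036),.036,(190,180),(419,278),-.1,('scene',))
for c,n in(('top',(363,205)),('scene',(294,187))):
  m=best('uplight_centre',c,n); print(c,None if m is None else (np.argwhere(m).mean(0)[::-1],proj(c,[.5345,-.243,.03])))
im=save('top','t8'); a=cv2.imread('pics/t8.png')[130:290,170:430]; cv2.imwrite('pics/t8c.png',cv2.resize(a,None,fx=3,fy=3,interpolation=cv2.INTER_CUBIC))
E
```

```text
switch_centre top [ 0.4141 -0.2553  0.0011] 0.058
switch_centre scene [ 0.4106 -0.2539  0.0018] 0.078
converter_centre top [ 0.6559 -0.2512 -0.0049] 0.052
converter_centre scene [ 0.6532 -0.2503  0.0025] 0.047
switch_centre top [ 0.4139 -0.2552 -0.0043] 0.04
switch_centre scene [ 0.4129 -0.2533  0.0018] 0.073
converter_centre top [ 0.6565 -0.2527 -0.0132] 0.066
converter_centre scene [ 0.6526 -0.2507 -0.0047] 0.071
broad_case_centre scene [ 0.6317  0.2418 -0.1357] 0.149
top (array([362.97718631, 208.90114068]), array([[362.71299453, 209.24004355]]))
scene (array([294.39464883, 186.52508361]), array([[293.54691123, 186.54693483]]))
```

View pics/t8c.png

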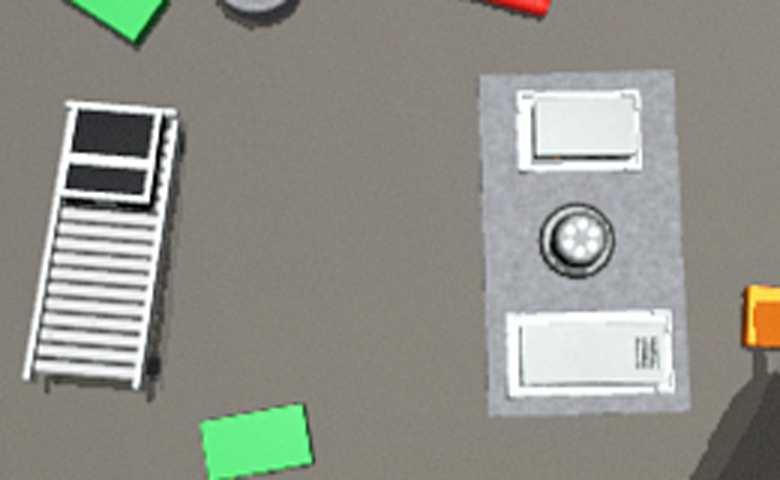

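The top view shows the cases stacked against the stop, both boxes inside their stops and the uplight on the pad. I hand in.

```bash
python3 -c "
from cell import *
print(sign_off(), observe()['clock'])"
```

```text
the job is handed in; nothing more can be done
the job is handed in; nothing more can be done
```

The job is handed in at about 31 s of the 136 s allowed. The last pictures show the uplight on the pad, the switch and converter flat inside their tray stops, and the broad case at the lane stop with the narrow case behind it; the sign-off gave no verdict.

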